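# Roll the facing down onto a shelf sign board

### The arm

A 7-joint arm with a two-finger parallel gripper is mounted at the origin on the work surface. World frame = base frame: x ahead of the robot, y to its left, z up, the work surface at z = 0. Lengths are in m, angles in rad, forces in N, time in s.
With the tool pointing down it reaches from about 0.35 to 0.775 m from the base axis. Payload 3.1 kg.
Tool frame: the origin (TCP) lies between the finger pads; the fingertips stand 17 mm ahead of it and the grasp point (between the pads) lies 2 mm behind it; z points along the fingers, y is the line along which they close (so a half turn about z gives the same grasp; the last joint's range is limited). The gripper opens to 85 mm and grips with 20 to 120 N. Pads are 22 mm wide; open, the fingers measure 114 mm over their backs; the gripper's body (76 mm by 85 mm) begins 54 mm behind the grasp point. The pads swing forward as they close: fully open they stand 13 mm farther back than shut.
Start: joints at [-1.389, 0.311, 0.014, 1.512, -0.004, 1.319, -0.027], TCP at [0.122, 0.536, 0.248] pointing down, gripper open.
Joint ranges: [-2.7, 2.7], [-0.3, 1.91], [-1.27, 1.3], [0.12, 2.57], [-1.44, 4.58], [0.2, 2.03], [-3.05, 3.05]. Speed limits (rad/s): [2.79, 2.79, 3.14, 3.14, 3.14, 3.14, 3.14].

### API

Orientations are given as a 3x3 rotation matrix whose columns are the frame's x, y, z axes.
In Python, from cell import arm gives the robot as it stands.
- The arm moves only by the tool servo_tool, never from a script. Its argument "commands" is a list of rows, each an object with "jaw": the opening, from 0 (shut) to 1 (fully open); "linear": the shift along the world's x, y, z in units of 25 mm (1.0 is 25 mm), a list of three; "yaw": the turn about the world's z in units of 6 degrees (1.0 is 6 degrees). A call has 1 to 8 rows; each row is the pose to reach, as a shift and turn from the pose commanded when the call began; what a row does not reach only later rows make up. A row lasts 1/12 s, in which the tool goes at most 41.7 mm and 7.16 degrees, less where a joint would pass 70% of its speed; a pose out of reach is approached as far as the arm can. A call with a gripper value outside its range is refused whole. The fingers move at their own pace and stop on an object; the grip force is fixed at half the most. Time passes only in rows, so rows that repeat a pose let the fingers close. It gives the time, the measured TCP pose, the force, the opening and the grip force at its end, in the units of the state.
- arm.get_state(): the state, without advancing time (a new reading comes with each control period).
- arm.grab_frame(name): name is "scene" or "top"; returns the picture (420x560x3 uint8, red, green, blue); there is no depth.
- arm.camera_params(name): a dict with "mtx" (3x3 intrinsics, pixels), "extrinsics" (4x4, takes a point from camera to world coordinates). Camera axes: x right, y down, z forward; pixel columns grow to the right and rows downward; lengths in m; the calibration is good to about 2 mm. A picture is of the moment at which its call begins. camera_params takes no time and is no camera call.
- arm.job_done(): hands the job in; it is judged then, once.
The state is a dict: "t": time; "qpos": joint angles; "dq": joint speeds; "effort": joint torques, N m; "tcp_pos": TCP position; "tcp_rot": TCP orientation; "ft_force": force on the tool from outside, world axes, zero at the start; "torque": the same for the moment, N m; "finger_gap": finger opening in m; "grip_force": force on a finger pad.
Only numpy, scipy, OpenCV 4.12 (cv2) and the standard library are available. Lean on these libraries where they do the work, as an engineer would, in place of code of your own. Each camera call takes 0.05 s, during which the arm holds its last target. There are 200 camera calls.

### The job

The freshly faced sign board lies on the sprung mounting bed. Take the wide roller (not the narrow one) from its wooden rack and roll it along the board in one pass, from the end at the stop bar to the opposite end, pressing so that the bed stays about half sunk all the way and leaving the board in its place. Then hang the roller back on the rack's two rails.

Things in the scene. Friction and masses are not known exactly. Their poses are not given: they have to be found in the camera images.
- wide_roller: Hand roller, about 0.45 kg: free-turning drum 100 mm long, 50 mm diameter. Origin: drum's lowest point, mid-length; z up, y along the axle, x the way it rolls (either way). Dark wood grip over the drum: 26 mm thick in x (grip across it), 90 in y, z 62-106 mm. Below it a spine with end ears (58 mm in x, |y| 60-82, undersides z 54) that hang on the rack. The narrow roller: drum 36 mm, grip 50 mm long.
- sheet: Faced sign board on the dark sprung bed: rigid, loose, 220 (x) x 70 (y) x 6 mm, 0.1 kg. Origin: centre of its underside. The bed's stop bar, 4 mm higher than the board, lies about 5 mm beyond its -x end: roll from -x to +x. A pass takes the drum's axle from about 85 mm before the board's middle to 85 mm past it (65-115 is fine), axle square across the board. A bare spare board elsewhere is not it.
- bed (a joint): How far the sprung bed (board included, staying level) is pushed down, m: 0 at rest, 0.012 at its bottom stop. Takes about 1.5 N to start, then 1 N per mm: 7.5 N at half travel (0.006). Springs back when released.
- rack: Fixed wooden rack 200 (x) x 180 (y) mm holding two rollers at x = +50 and -50 mm; either may be the wide one. Origin: centre of its underside. Two rails along x: inner faces at y = +-68 mm, 18 mm wide, tops z = 70 mm. A roller hangs by its ears on the rails, drum between them, axle along y, roller origin at y = 0 (9 mm play), z = 16 mm; lifts straight out, grip blocks 100 mm apart.
Not all that is in view belongs to the job. What is shaped like the wide_roller but green or orange is not meant. What is shaped like the sheet but yellow is not meant.

How it is judged:
By the outcome, as a careful person would: the job done as asked, in the order asked, and still so for the second after the job is handed in, with the robot touching nothing.
It also fails if it takes over 56 s, if anything falls off the work surface, if the arm or the gripper's body presses on something with over 40 N, if the wrist force passes 120 N, or if a joint passes its speed limit or range.

## Working session

There is one attempt and no reset: what is moved stays moved. The work goes in short steps, Python scripts to look and compute and a tool call to move; the robot and the scene stay as the last step left them, time stands still between calls to the robot, and variables do not carry over. Pictures are saved under pics/ and viewed, at most 10 in all, crops included, and the job is handed in when it is done.

Besides the shell and the picture viewer there is one more tool, called after "Emit:" by a JSON object that holds its "api" and its "payload". servo_tool: Moves the arm, as the interface text tells. Its arguments: {"type":"object","properties":{"commands":{"type":"array","items":{"type":"object","properties":{"jaw":{"type":"number"},"linear":{"type":"array","items":{"type":"number"}},"yaw":{"type":"number"}}}}},"required":["commands"]}

```bash
mkdir -p pics; cat > h.py <<'E'
import numpy as np,cv2
from cell import arm
def px2w(name,u,v,z):
    c=arm.camera_params(name);K=np.array(c["mtx"]);T=np.array(c["extrinsics"])
    d=T[:3,:3]@np.linalg.solve(K,[u,v,1.]);o=T[:3,3]
    return o+d*(z-o[2])/d[2]
def w2px(name,p):
    c=arm.camera_params(name);K=np.array(c["mtx"]);T=np.linalg.inv(np.array(c["extrinsics"]))
    q=K@(T[:3,:3]@np.asarray(p)+T[:3,3]);return q[:2]/q[2]
def save(name,f):
    im=arm.grab_frame(name)[:,:,::-1].copy();cv2.imwrite(f,im);return im
E
python3 - <<'E'
from h import *
a=save("top","pics/top0.png");save("scene","pics/sc0.png")
for n in("top","scene"):print(arm.camera_params(n))
s=arm.get_state();print(s["t"],s["tcp_pos"],s["tcp_rot"],s["ft_force"],s["finger_gap"])
E
```

```text
{'mtx': array([[525.97006818,   0.        , 278.07846271],
       [  0.        , 525.97006818, 211.17311962],
       [  0.        ,   0.        ,   1.        ]]), 'extrinsics': array([[-0.00687267, -0.99842739,  0.05563732,  0.35942515],
       [-0.99991799,  0.00626035, -0.01117246, -0.0956809 ],
       [ 0.01080658, -0.05570955, -0.99838853,  1.41372289],
       [ 0.        ,  0.        ,  0.        ,  1.        ]])}
{'mtx': array([[464.23559661,   0.        , 284.62740041],
       [  0.        , 464.23559661, 211.4675669 ],
       [  0.        ,   0.        ,   1.        ]]), 'extrinsics': array([[-0.30174079,  0.80211061, -0.51533589,  1.02215108],
       [ 0.95330767,  0.24673646, -0.17414249,  0.09394434],
       [-0.01252939, -0.54381955, -0.83910864,  1.024987  ],
       [ 0.        ,  0.        ,  0.        ,  1.        ]])}
0.1 [0.12191057 0.53566719 0.24730592] [[-9.75073611e-01  2.21881255e-01 -4.02082578e-04]
 [ 2.21881601e-01  9.75071195e-01 -2.17262453e-03]
 [-9.00055170e-05 -2.20768357e-03 -9.99997559e-01]] [-0.23338674 -0.73246434  0.40447224] 0.0850987294565041
```

View pics/top0.png

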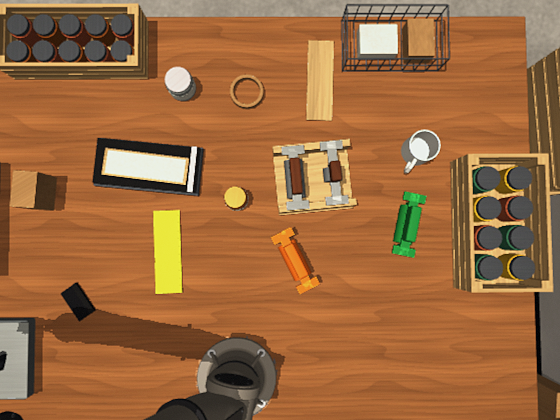

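View pics/sc0.png

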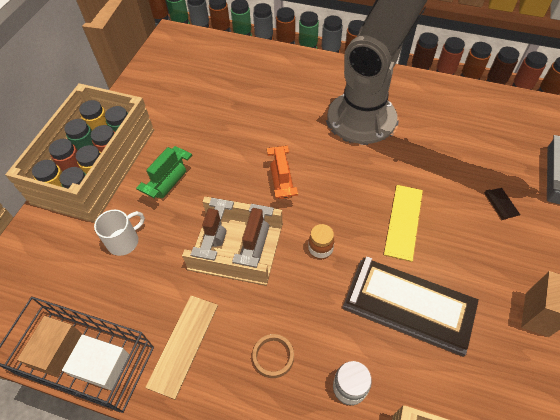

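The top view shows these candidates:
- **Wide roller:** long dark grip at (295,177). The short grip at (336,172) is the narrow roller, and the green (408,225) and orange (295,260) rollers are decoys.
- **Board:** white, on the dark bed at (145,165), with the stop bar at (194,170). The yellow one (168,252) and the bare spare (320,80) are not it.

I choose the long dark grip and the white board, and check them in a close crop.

```bash
python3 - <<'E'
import cv2,numpy as np
im=cv2.imread("pics/top0.png")
a=cv2.resize(im[130:220,85:215],None,fx=6,fy=6,interpolation=cv2.INTER_CUBIC)[:, :780]
b=cv2.resize(im[130:220,265:365],None,fx=6,fy=6,interpolation=cv2.INTER_CUBIC)
cv2.imwrite("pics/cb.png",a);cv2.imwrite("pics/cr.png",b)
E
```

```text
(no output)
```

View pics/cb.png

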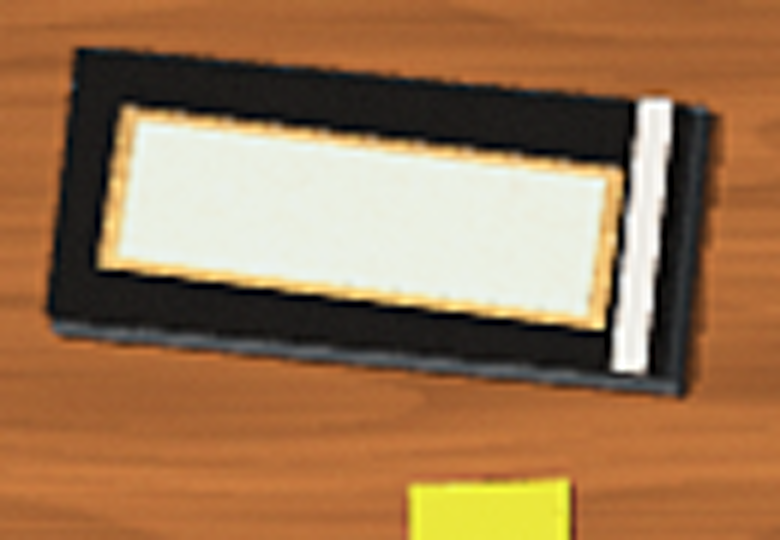

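View pics/cr.png

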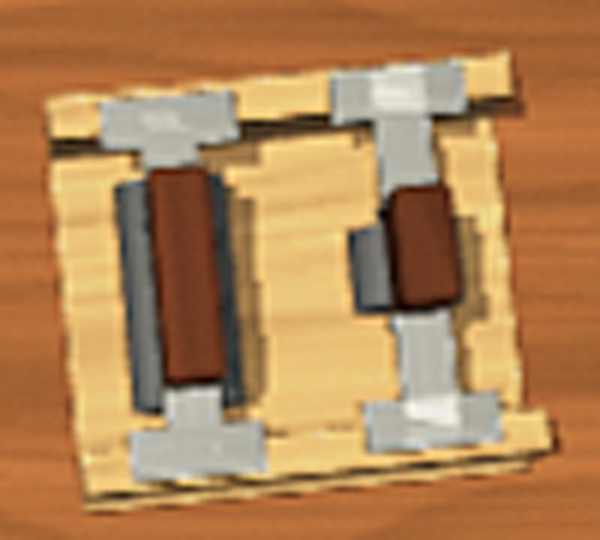

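The crops confirm both: the grip is 90 mm class, its drum is about as long as the grip, and the faced board lies on the black bed with the stop bar at its right end. Now I'll measure them.

```bash
python3 - <<'E'
from h import *
from scipy.optimize import least_squares
B=np.array([(125,103),(623,165),(604,330),(98,268)])/6+[85,130]-0.4
S=np.array([(458+9,305),(371,271),(360,296),(456,331)])
# board pose x,y,z(top),yaw; corner order: +x end..., sheet +x = image-left
loc=np.array([(110,-35),(-110,-35),(-110,35),(110,35)])*1e-3
def pts(p):
    c,s=np.cos(p[3]),np.sin(p[3]);return [(p[0]+c*a-s*b,p[1]+s*a+c*b,p[2]) for a,b in loc]
def r(p,both=1): return np.concatenate([(w2px("top",q)-m) for q,m in zip(pts(p),B)])
for y0 in(1.7,):
  f=least_squares(r,[.4,.2,.04,y0]);print("board top-cam",f.x,np.degrees(f.x[3]),f.cost,f.fun.round(1))
for q in pts(f.x):print("scene pred",w2px("scene",q))
G=np.array([(148,168),(207,168),(223,382),(166,385)])/6+[265,130]-.4
g=np.array([px2w("top",u,v,.122) for u,v in G]);print("grip",g.round(4),g.mean(0))
d=(g[0]+g[1]-g[2]-g[3])[:2]/2;print(np.linalg.norm(d),np.degrees(np.arctan2(d[1],d[0])))
d=(g[0]+g[3]-g[1]-g[2])[:2]/2;print(np.linalg.norm(d))
# rail outer corners, z=.07
R=np.array([(47,100),(511,52),(555,448),(84,497)])/6+[265,130]-.4
g=np.array([px2w("top",u,v,.07) for u,v in R]);print("rack",g.round(4),g.mean(0))
for i,j in((0,1),(3,2),(0,3),(1,2)):
  d=g[i]-g[j];print(np.linalg.norm(d),np.degrees(np.arctan2(d[1],d[0])))
E
```

```text
board top-cam [0.55621235 0.23451557 0.04991763 1.44145674] 82.58938750961019 0.6913432898647682 [-0.5  0.5  0.3  0.5 -0.  -0.5  0.2 -0.5]
scene pred [458.87582431 331.5701789 ]
scene pred [361.33041776 291.42338632]
scene pred [371.63093497 265.85007689]
scene pred [466.44937867 303.34364714]
grip [[ 0.564  -0.1387  0.122 ]
 [ 0.5639 -0.1631  0.122 ]
 [ 0.4753 -0.1689  0.122 ]
 [ 0.4742 -0.1454  0.122 ]] [ 0.51932777 -0.15401816  0.122     ]
0.08944453071062779 3.9895129063399413
0.023898370103342403
rack [[ 0.6019 -0.0973  0.07  ]
 [ 0.6217 -0.2972  0.07  ]
 [ 0.4508 -0.3135  0.07  ]
 [ 0.4311 -0.112   0.07  ]] [ 0.52636201 -0.20501358  0.07      ]
0.20082653761060884 95.67339870608129
0.20246347111050955 95.58618632223522
0.17143639119467158 4.920721961993427
0.17173087953048066 5.468097210153088
```

```bash
cat > board.py <<'E'
from h import *
from scipy.optimize import least_squares
def corners(f,box):
    im=cv2.imread(f);u0,v0,u1,v1=box;m=np.zeros(im.shape[:2],np.uint8)
    m[v0:v1,u0:u1]=(im[v0:v1,u0:u1].max(2)>110)*255
    n,L,st,_=cv2.connectedComponentsWithStats(m)
    # drop white stop bar / wood: keep component containing box centre
    k=L[(v0+v1)//2,(u0+u1)//2];q=(L==k).astype(np.uint8)
    c=max(cv2.findContours(q,0,cv2.CHAIN_APPROX_NONE)[0],key=cv2.contourArea)
    print(f,cv2.contourArea(c),cv2.boundingRect(c))
    h=cv2.convexHull(c)
    return cv2.approxPolyN(h,4,ensure_convex=True).reshape(-1,2).astype(float) if hasattr(cv2,"approxPolyN") else cv2.approxPolyDP(h,4,True).reshape(-1,2)
loc=np.array([(110,-35),(-110,-35),(-110,35),(110,35)])*1e-3
def pts(p):
    c,s=np.cos(p[3]),np.sin(p[3]);return np.array([(p[0]+c*a-s*b,p[1]+s*a+c*b,p[2]) for a,b in loc])
def fit(obs):
    def r(p):
        o=[]
        for n,C in obs.items():
            for q in pts(p):
                e=w2px(n,q)-C;o.append(e[np.argmin((e**2).sum(1))])
        return np.concatenate(o)
    f=least_squares(r,[.556,.2345,.045,1.44]);return f
E
python3 - <<'E'
from board import *
T=corners("pics/top0.png",(98,142,189,188));S=corners("pics/sc0.png",(340,255,485,345))
print(T,S)
f=fit({"top":T,"scene":S});print(f.x.round(4),np.degrees(f.x[3]),f.fun.round(1))
E
```

```text
pics/top0.png 2233.0 (101, 148, 88, 40)
pics/sc0.png 2904.5 (362, 266, 105, 66)
[[188. 158.]
 [188. 187.]
 [101. 174.]
 [104. 147.]] [[467. 303.]
 [458. 332.]
 [361. 292.]
 [372. 266.]]
[0.5549 0.2348 0.0469 1.4379] 82.38449377734206 [ 1.2  0.8  0.9  0.4 -2.8 -2.1  0.4  0.2  0.5 -0.4  0.4 -0.7 -0.2 -0.1
 -0.8  0.5]
```

Emit:
{"api": "servo_tool", "payload": {"commands": [{"jaw": 1,"linear": [12,-8,0],"yaw": 3},{"jaw": 1,"linear": [12,-8,0],"yaw": 3},{"jaw": 1,"linear": [12,-8,0],"yaw": 3},{"jaw": 1,"linear": [12,-8,0],"yaw": 3},{"jaw": 1,"linear": [12,-8,0],"yaw": 3},{"jaw": 1,"linear": [12,-8,0],"yaw": 3},{"jaw": 1,"linear": [12,-8,0],"yaw": 3},{"jaw": 1,"linear": [12,-8,0],"yaw": 3}]}}

```text
t: 0.77
tcp_pos: [0.3952, 0.3533, 0.248]
tcp_rot: [[-0.996, -0.091, -0.001], [-0.091, 0.996, -0.0], [0.001, -0.0, -1.0]]
ft_force: [0.6, 0.2, -0.1]
finger_gap: 0.0858
grip_force: 0.0
```

Emit:
{"api": "servo_tool", "payload": {"commands": [{"jaw": 1,"linear": [4.8,-20.2,0],"yaw": 0},{"jaw": 1,"linear": [4.8,-20.2,0],"yaw": 0},{"jaw": 1,"linear": [4.8,-20.2,0],"yaw": 0},{"jaw": 1,"linear": [4.8,-20.2,0],"yaw": 0},{"jaw": 1,"linear": [4.8,-20.2,0],"yaw": 0},{"jaw": 1,"linear": [4.8,-20.2,0],"yaw": 0},{"jaw": 1,"linear": [4.8,-20.2,0],"yaw": 0},{"jaw": 1,"linear": [4.8,-20.2,0],"yaw": 0}]}}

```text
t: 1.43
tcp_pos: [0.4708, 0.0287, 0.2481]
tcp_rot: [[-0.996, -0.091, -0.0], [-0.091, 0.996, 0.0], [0.0, 0.0, -1.0]]
ft_force: [1.6, -0.1, -0.1]
finger_gap: 0.0855
grip_force: 0.0
```

```bash
python3 -c "
from h import *
print(arm.get_state()['tcp_pos'])"
```

```text
[0.47082863 0.02868303 0.24807567]
```

Emit:
{"api": "servo_tool", "payload": {"commands": [{"jaw": 1,"linear": [1.8,-7,0],"yaw": 0},{"jaw": 1,"linear": [1.8,-7,0],"yaw": 0},{"jaw": 1,"linear": [1.8,-7,0],"yaw": 0},{"jaw": 1,"linear": [1.8,-7,0],"yaw": 0},{"jaw": 1,"linear": [1.8,-7,0],"yaw": 0},{"jaw": 1,"linear": [1.8,-7,0],"yaw": 0},{"jaw": 1,"linear": [1.8,-7,0],"yaw": 0}]}}

```text
t: 2.02
tcp_pos: [0.5157, -0.1449, 0.2476]
tcp_rot: [[-0.996, -0.088, -0.001], [-0.088, 0.996, 0.001], [0.001, 0.001, -1.0]]
ft_force: [0.5, 0.8, 0.7]
finger_gap: 0.0853
grip_force: 0.0
```

Emit:
{"api": "servo_tool", "payload": {"commands": [{"jaw": 1,"linear": [0.16,-0.36,-1],"yaw": 0},{"jaw": 1,"linear": [0.16,-0.36,-2.2],"yaw": 0},{"jaw": 1,"linear": [0.16,-0.36,-3.2],"yaw": 0},{"jaw": 1,"linear": [0.16,-0.36,-3.2],"yaw": 0},{"jaw": 1,"linear": [0.16,-0.36,-3.2],"yaw": 0}]}}

```text
t: 2.43
tcp_pos: [0.5193, -0.1505, 0.1672]
tcp_rot: [[-0.996, -0.094, -0.004], [-0.094, 0.996, 0.002], [0.003, 0.003, -1.0]]
ft_force: [0.0, 0.5, 0.7]
finger_gap: 0.0851
grip_force: 0.0
```

```bash
python3 - <<'E'
from h import *
a=save("scene","pics/s1.png");b=save("top","pics/t1.png")
c=cv2.resize(a[120:290,160:310],None,fx=3,fy=3);d=cv2.resize(b[120:290,230:380],None,fx=3,fy=3)
d=d[:c.shape[0]];cv2.imwrite("pics/v1.png",cv2.resize(np.hstack([c,d]),(800,453)))
E
```

```text
(no output)
```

View pics/v1.png

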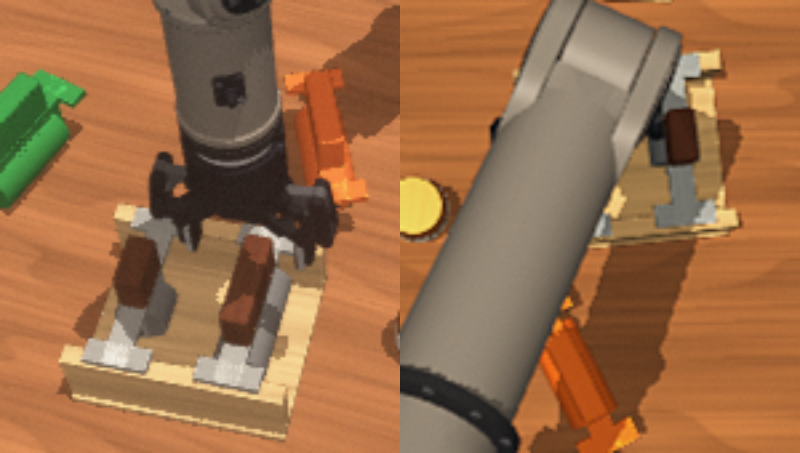

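The fingers straddle the long grip (245,290 in the left half), with clear space to the narrow roller (137,270). Descend and grip.

Emit:
{"api": "servo_tool", "payload": {"commands": [{"jaw": 1,"linear": [0,-0.12,-0.8],"yaw": 0},{"jaw": 1,"linear": [0,-0.12,-1.6],"yaw": 0},{"jaw": 1,"linear": [0,-0.12,-2.3],"yaw": 0},{"jaw": 1,"linear": [0,-0.12,-2.6],"yaw": 0},{"jaw": 1,"linear": [0,-0.12,-2.6],"yaw": 0},{"jaw": 1,"linear": [0,-0.12,-2.6],"yaw": 0}]}}

```text
t: 3.03
tcp_pos: [0.5212, -0.1564, 0.1047]
tcp_rot: [[-0.996, -0.091, 0.002], [-0.091, 0.996, -0.0], [-0.002, -0.001, -1.0]]
ft_force: [-0.6, 0.2, -0.5]
finger_gap: 0.0854
grip_force: 0.0
```

Emit:
{"api": "servo_tool", "payload": {"commands": [{"jaw": 0.4,"linear": [0,0,0],"yaw": 0},{"jaw": 0,"linear": [0,0,0],"yaw": 0},{"jaw": 0,"linear": [0,0,0],"yaw": 0},{"jaw": 0,"linear": [0,0,0],"yaw": 0},{"jaw": 0,"linear": [0,0,0],"yaw": 0},{"jaw": 0,"linear": [0,0,0],"yaw": 0},{"jaw": 0,"linear": [0,0,0],"yaw": 0},{"jaw": 0,"linear": [0,0,0],"yaw": 0}]}}

```text
t: 3.7
tcp_pos: [0.5205, -0.1561, 0.1039]
tcp_rot: [[-0.996, -0.09, 0.001], [-0.09, 0.996, 0.0], [-0.001, 0.0, -1.0]]
ft_force: [-1.5, 1.3, 5.3]
finger_gap: 0.0255
grip_force: 60.1
```

Emit:
{"api": "servo_tool", "payload": {"commands": [{"jaw": 0,"linear": [0,0,0.5],"yaw": 0},{"jaw": 0,"linear": [0,0,1.2],"yaw": 0},{"jaw": 0,"linear": [0,0,2.2],"yaw": 0},{"jaw": 0,"linear": [0,0,3.2],"yaw": 0},{"jaw": 0,"linear": [0,0,4.2],"yaw": 0},{"jaw": 0,"linear": [0,0,4.2],"yaw": 0},{"jaw": 0,"linear": [0,0,4.2],"yaw": 0},{"jaw": 0,"linear": [0,0,4.2],"yaw": 0}]}}

```text
t: 4.37
tcp_pos: [0.5187, -0.1558, 0.206]
tcp_rot: [[-0.996, -0.09, -0.004], [-0.09, 0.996, 0.001], [0.004, 0.001, -1.0]]
ft_force: [-0.6, -0.1, -4.6]
finger_gap: 0.0255
grip_force: 59.7
```

```bash
python3 - <<'E'
from h import *
a=save("scene","pics/s2.png");b=save("top","pics/t2.png")
c=cv2.resize(a[60:290,140:340],None,fx=2.6,fy=2.6);cv2.imwrite("pics/v2.png",c)
print(arm.get_state()["ft_force"])
E
```

```text
[ 0.2733261   0.82268813 -3.70508039]
```

View pics/v2.png

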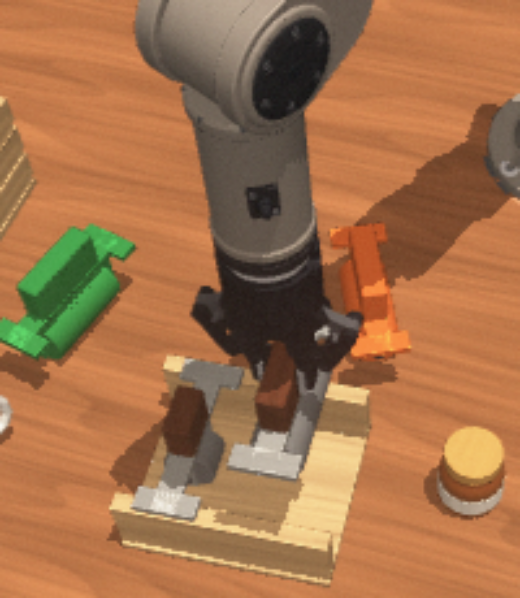

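Only the wide roller came up: its grip is level at (277,390) and the narrow one is still hanging at (185,420). Raise it clear of the jar and go over the stop-bar end.

Emit:
{"api": "servo_tool", "payload": {"commands": [{"jaw": 0,"linear": [0,0,1.4],"yaw": 0},{"jaw": 0,"linear": [0,1,2],"yaw": -0.2},{"jaw": 0,"linear": [0.1,2.3,2],"yaw": -0.5},{"jaw": 0,"linear": [0.3,3.6,2],"yaw": -0.9},{"jaw": 0,"linear": [0.4,4.9,2],"yaw": -1.2},{"jaw": 0,"linear": [0.5,6.2,2],"yaw": -1.5},{"jaw": 0,"linear": [0.6,7.5,2],"yaw": -1.8},{"jaw": 0,"linear": [0.8,8.8,2],"yaw": -2.1}]}}

```text
t: 5.13
tcp_pos: [0.5387, 0.0652, 0.2564]
tcp_rot: [[-0.991, 0.131, -0.004], [0.131, 0.991, -0.0], [0.004, -0.001, -1.0]]
ft_force: [0.0, -0.5, -3.9]
finger_gap: 0.0253
grip_force: 60.3
```

Emit:
{"api": "servo_tool", "payload": {"commands": [{"jaw": 0,"linear": [0.1,1.2,0],"yaw": 0},{"jaw": 0,"linear": [0.2,2.4,0],"yaw": 0},{"jaw": 0,"linear": [0.25,3.4,0],"yaw": 0},{"jaw": 0,"linear": [0.25,3.4,0],"yaw": 0},{"jaw": 0,"linear": [0.25,3.4,0],"yaw": 0},{"jaw": 0,"linear": [0.25,3.4,0],"yaw": 0}]}}

```text
t: 5.63
tcp_pos: [0.5458, 0.1476, 0.2566]
tcp_rot: [[-0.992, 0.129, -0.003], [0.129, 0.992, -0.003], [0.002, -0.003, -1.0]]
ft_force: [0.8, -1.0, -4.4]
finger_gap: 0.0252
grip_force: 60.4
```

Emit:
{"api": "servo_tool", "payload": {"commands": [{"jaw": 0,"linear": [0,0.1,-1],"yaw": 0},{"jaw": 0,"linear": [0,0.1,-2.2],"yaw": 0},{"jaw": 0,"linear": [0,0.1,-3.2],"yaw": 0},{"jaw": 0,"linear": [0,0.1,-4],"yaw": 0},{"jaw": 0,"linear": [0,0.1,-4],"yaw": 0},{"jaw": 0,"linear": [0,0.1,-4],"yaw": 0},{"jaw": 0,"linear": [0,0.1,-4],"yaw": 0}]}}

```text
t: 6.22
tcp_pos: [0.5476, 0.1501, 0.1596]
tcp_rot: [[-0.991, 0.131, 0.003], [0.131, 0.991, 0.0], [-0.002, 0.0, -1.0]]
ft_force: [0.1, 0.3, -2.8]
finger_gap: 0.0253
grip_force: 60.2
```

```bash
cat > g.py <<'E'
from h import *
a=[]
for i in range(5): arm.grab_frame("scene"); s=arm.get_state(); a.append(np.r_[s["ft_force"],s["tcp_pos"]])
print(s["t"],np.mean(a,0).round(4),np.std(a,0).round(4),s["tcp_rot"][:,1].round(3))
E
python3 g.py
```

```text
6.4667 [ 0.0453 -0.0838 -4.0891  0.5478  0.151   0.1602] [4.434e-01 5.561e-01 3.203e-01 3.000e-04 3.000e-04 2.000e-04] [0.129 0.992 0.001]
```

Emit:
{"api": "servo_tool", "payload": {"commands": [{"jaw": 0,"linear": [-0.1,0,-0.4],"yaw": 0},{"jaw": 0,"linear": [-0.1,0,-0.8],"yaw": 0},{"jaw": 0,"linear": [-0.1,0,-0.8],"yaw": 0},{"jaw": 0,"linear": [-0.1,0,-0.8],"yaw": 0}]}}

```text
t: 6.8
tcp_pos: [0.5429, 0.151, 0.137]
tcp_rot: [[-0.992, 0.129, -0.003], [0.129, 0.992, -0.001], [0.003, -0.001, -1.0]]
ft_force: [0.3, 0.3, -4.1]
finger_gap: 0.0252
grip_force: 60.5
```

```bash
python3 g.py
```

```text
7.05 [ 0.3671 -0.0117 -4.0459  0.5438  0.1511  0.1382] [2.114e-01 5.916e-01 3.788e-01 3.000e-04 0.000e+00 3.000e-04] [0.129 0.992 0.   ]
```

Emit:
{"api": "servo_tool", "payload": {"commands": [{"jaw": 0,"linear": [0,0,-0.06],"yaw": 0},{"jaw": 0,"linear": [0,0,-0.12],"yaw": 0},{"jaw": 0,"linear": [0,0,-0.12],"yaw": 0},{"jaw": 0,"linear": [0,0,-0.12],"yaw": 0}]}}

```text
t: 7.38
tcp_pos: [0.5442, 0.1512, 0.1356]
tcp_rot: [[-0.992, 0.129, 0.001], [0.129, 0.992, 0.0], [-0.001, 0.0, -1.0]]
ft_force: [-0.4, -0.5, -2.7]
finger_gap: 0.0252
grip_force: 60.7
```

```bash
python3 g.py
```

```text
7.6333 [ 0.0259 -0.3035 -2.8465  0.5442  0.1512  0.1356] [0.2615 0.3936 0.666  0.     0.     0.    ] [0.129 0.992 0.   ]
```

Emit:
{"api": "servo_tool", "payload": {"commands": [{"jaw": 0,"linear": [0,0,-0.08],"yaw": 0},{"jaw": 0,"linear": [0,0,-0.16],"yaw": 0},{"jaw": 0,"linear": [0,0,-0.16],"yaw": 0},{"jaw": 0,"linear": [0,0,-0.16],"yaw": 0}]}}

```text
t: 7.97
tcp_pos: [0.5442, 0.1513, 0.1318]
tcp_rot: [[-0.992, 0.129, 0.001], [0.129, 0.992, 0.0], [-0.001, 0.0, -1.0]]
ft_force: [-0.6, 0.6, 1.9]
finger_gap: 0.025
grip_force: 60.9
```

```bash
python3 g.py
```

```text
8.2167 [-0.572  -0.1466  1.3604  0.5442  0.1513  0.1317] [3.234e-01 3.242e-01 5.162e-01 0.000e+00 0.000e+00 1.000e-04] [0.129 0.992 0.   ]
```

Emit:
{"api": "servo_tool", "payload": {"commands": [{"jaw": 0,"linear": [0,0,-0.04],"yaw": 0},{"jaw": 0,"linear": [0,0,-0.08],"yaw": 0},{"jaw": 0,"linear": [0,0,-0.08],"yaw": 0}]}}

```text
t: 8.47
tcp_pos: [0.5442, 0.1513, 0.1295]
tcp_rot: [[-0.992, 0.129, 0.001], [0.129, 0.992, 0.0], [-0.001, 0.0, -1.0]]
ft_force: [-0.4, -0.5, 3.5]
finger_gap: 0.0256
grip_force: 61.2
```

```bash
python3 g.py
```

```text
8.7167 [-0.58    0.0484  3.7825  0.5442  0.1512  0.1296] [0.3063 0.4306 0.6638 0.     0.     0.    ] [0.129 0.992 0.   ]
```

Emit:
{"api": "servo_tool", "payload": {"commands": [{"jaw": 0,"linear": [0.01,0.1,0],"yaw": 0},{"jaw": 0,"linear": [0.03,0.25,0],"yaw": 0},{"jaw": 0,"linear": [0.06,0.45,0],"yaw": 0},{"jaw": 0,"linear": [0.08,0.65,0],"yaw": 0},{"jaw": 0,"linear": [0.11,0.85,0],"yaw": 0},{"jaw": 0,"linear": [0.13,1.0,0],"yaw": 0},{"jaw": 0,"linear": [0.14,1.1,0],"yaw": 0},{"jaw": 0,"linear": [0.15,1.15,0],"yaw": 0}]}}

```text
t: 9.38
tcp_pos: [0.5481, 0.1807, 0.1295]
tcp_rot: [[-0.992, 0.128, 0.001], [0.128, 0.992, 0.0], [-0.001, 0.0, -1.0]]
ft_force: [0.6, -0.4, 4.0]
finger_gap: 0.025
grip_force: 61.5
```

```bash
sed -i 's/range(5)/range(4)/' g.py; python3 g.py
```

```text
9.5833 [ 1.5683 -0.2643  3.7154  0.548   0.1801  0.1294] [4.639e-01 2.082e-01 3.342e-01 0.000e+00 4.000e-04 0.000e+00] [ 0.129  0.992 -0.   ]
```

Emit:
{"api": "servo_tool", "payload": {"commands": [{"jaw": 0,"linear": [0.02,0.15,0],"yaw": 0},{"jaw": 0,"linear": [0.04,0.35,0],"yaw": 0},{"jaw": 0,"linear": [0.07,0.6,0],"yaw": 0},{"jaw": 0,"linear": [0.1,0.85,0],"yaw": 0},{"jaw": 0,"linear": [0.13,1.1,0],"yaw": 0},{"jaw": 0,"linear": [0.17,1.35,0],"yaw": 0},{"jaw": 0,"linear": [0.2,1.55,0],"yaw": 0},{"jaw": 0,"linear": [0.21,1.65,0],"yaw": 0}]}}

```text
t: 10.25
tcp_pos: [0.5536, 0.2226, 0.1295]
tcp_rot: [[-0.992, 0.128, 0.002], [0.128, 0.992, 0.001], [-0.002, 0.001, -1.0]]
ft_force: [4.3, -0.3, 3.8]
finger_gap: 0.0248
grip_force: 61.4
```

```bash
python3 g.py; python3 -c "
from h import *
a=save('scene','pics/s3.png');cv2.imwrite('pics/v3.png',cv2.resize(a[130:360,300:500],None,fx=2.6,fy=2.6))"
```

```text
10.45 [3.9965 0.0637 4.1325 0.5535 0.2218 0.1295] [3.611e-01 5.865e-01 5.197e-01 1.000e-04 8.000e-04 0.000e+00] [ 0.129  0.992 -0.   ]
```

View pics/v3.png

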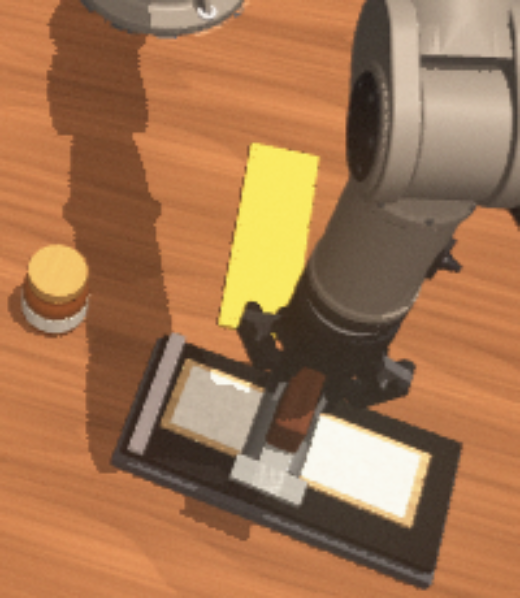

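The roller is square mid-board, about at (290,430), and the board is still in place by the stop bar. The sideways force is building, so I'll steer slightly toward +x.

Emit:
{"api": "servo_tool", "payload": {"commands": [{"jaw": 0,"linear": [0.04,0.15,0],"yaw": 0},{"jaw": 0,"linear": [0.08,0.35,0],"yaw": 0},{"jaw": 0,"linear": [0.13,0.6,0],"yaw": 0},{"jaw": 0,"linear": [0.18,0.85,0],"yaw": 0},{"jaw": 0,"linear": [0.22,1.1,0],"yaw": 0},{"jaw": 0,"linear": [0.27,1.35,0],"yaw": 0},{"jaw": 0,"linear": [0.3,1.55,0],"yaw": 0},{"jaw": 0,"linear": [0.31,1.65,0],"yaw": 0}]}}

```text
t: 11.17
tcp_pos: [0.5597, 0.2643, 0.1289]
tcp_rot: [[-0.992, 0.127, -0.002], [0.127, 0.992, 0.001], [0.002, 0.001, -1.0]]
ft_force: [0.4, 0.3, 5.0]
finger_gap: 0.0254
grip_force: 61.5
```

```bash
python3 g.py
```

```text
11.3667 [-1.2936  0.5193  4.6701  0.5596  0.2635  0.1289] [8.754e-01 4.050e-01 3.652e-01 0.000e+00 8.000e-04 0.000e+00] [ 0.129  0.992 -0.001]
```

Emit:
{"api": "servo_tool", "payload": {"commands": [{"jaw": 0,"linear": [0.02,0.15,0.01],"yaw": 0},{"jaw": 0,"linear": [0.05,0.35,0.02],"yaw": 0},{"jaw": 0,"linear": [0.09,0.6,0.02],"yaw": 0},{"jaw": 0,"linear": [0.12,0.85,0.02],"yaw": 0},{"jaw": 0,"linear": [0.16,1.1,0.02],"yaw": 0},{"jaw": 0,"linear": [0.2,1.35,0.02],"yaw": 0},{"jaw": 0,"linear": [0.23,1.55,0.02],"yaw": 0},{"jaw": 0,"linear": [0.24,1.65,0.02],"yaw": 0}]}}

```text
t: 12.03
tcp_pos: [0.5657, 0.3057, 0.1294]
tcp_rot: [[-0.992, 0.127, -0.002], [0.127, 0.992, 0.001], [0.002, 0.001, -1.0]]
ft_force: [-4.8, 1.4, 4.0]
finger_gap: 0.0255
grip_force: 61.5
```

```bash
python3 g.py
```

```text
12.2333 [-5.2076  1.097   4.3145  0.5657  0.3048  0.1294] [0.5489 0.4454 0.493  0.     0.0007 0.    ] [ 0.129  0.992 -0.   ]
```

Emit:
{"api": "servo_tool", "payload": {"commands": [{"jaw": 0,"linear": [0.0,0.1,0],"yaw": 0},{"jaw": 0,"linear": [0.02,0.25,0],"yaw": 0},{"jaw": 0,"linear": [0.04,0.4,0],"yaw": 0},{"jaw": 0,"linear": [0.05,0.5,0],"yaw": 0},{"jaw": 0,"linear": [0.06,0.6,0],"yaw": 0},{"jaw": 0,"linear": [0.06,0.6,0],"yaw": 0}]}}

```text
t: 12.73
tcp_pos: [0.5679, 0.3195, 0.1297]
tcp_rot: [[-0.992, 0.128, -0.0], [0.128, 0.992, 0.001], [0.0, 0.001, -1.0]]
ft_force: [-4.8, 1.7, 3.2]
finger_gap: 0.0253
grip_force: 61.5
```

```bash
python3 g.py
```

```text
12.9333 [-5.2017  0.4951  3.9077  0.5679  0.3188  0.1297] [3.120e-01 4.631e-01 2.657e-01 0.000e+00 3.000e-04 0.000e+00] [ 0.129  0.992 -0.   ]
```

The axle is 85 mm past the middle. Ease off the side load and lift.

Emit:
{"api": "servo_tool", "payload": {"commands": [{"jaw": 0,"linear": [-0.02,0,0.04],"yaw": 0},{"jaw": 0,"linear": [-0.02,0,0.16],"yaw": 0},{"jaw": 0,"linear": [-0.02,0,0.4],"yaw": 0},{"jaw": 0,"linear": [-0.02,0,1.2],"yaw": 0},{"jaw": 0,"linear": [-0.02,0,2.4],"yaw": 0},{"jaw": 0,"linear": [-0.02,0,3.6],"yaw": 0},{"jaw": 0,"linear": [-0.02,0,4.8],"yaw": 0},{"jaw": 0,"linear": [-0.02,0,5],"yaw": 0}]}}

```text
t: 13.6
tcp_pos: [0.5724, 0.3181, 0.2612]
tcp_rot: [[-0.991, 0.131, 0.014], [0.131, 0.991, 0.004], [-0.013, 0.005, -1.0]]
ft_force: [1.6, 0.1, -3.0]
finger_gap: 0.0251
grip_force: 60.7
```

Emit:
{"api": "servo_tool", "payload": {"commands": [{"jaw": 0,"linear": [-0.1,-1.4,0],"yaw": 0.2},{"jaw": 0,"linear": [-0.2,-2.8,0],"yaw": 0.5},{"jaw": 0,"linear": [-0.4,-4.2,0],"yaw": 0.8},{"jaw": 0,"linear": [-0.6,-5.6,0],"yaw": 1.1},{"jaw": 0,"linear": [-0.8,-7,0],"yaw": 1.4},{"jaw": 0,"linear": [-1,-8.4,0],"yaw": 1.7},{"jaw": 0,"linear": [-1.2,-9.8,0],"yaw": 2},{"jaw": 0,"linear": [-1.3,-11,0],"yaw": 2.1}]}}

```text
t: 14.27
tcp_pos: [0.5343, 0.039, 0.2533]
tcp_rot: [[-0.996, -0.088, -0.001], [-0.088, 0.996, -0.003], [0.001, -0.003, -1.0]]
ft_force: [0.8, 0.9, -4.6]
finger_gap: 0.0257
grip_force: 60.6
```

```bash
python3 - <<'E'
from board import *
save("top","pics/t4.png");save("scene","pics/s4.png")
T=corners("pics/top0.png",(98,142,189,188));T2=corners("pics/t4.png",(98,142,189,188));S=corners("pics/s4.png",(340,255,485,345))
print(T2,S)
f=fit({"top":T2,"scene":S});print(f.x.round(4),np.degrees(f.x[3]),f.fun.round(1))
f=fit({"scene":S});print(f.x.round(4),np.degrees(f.x[3]),f.fun.round(1))
s=arm.get_state();print(s["tcp_pos"],s["tcp_rot"][:,1])
E
```

```text
pics/top0.png 2233.0 (101, 148, 88, 40)
pics/t4.png 2916.5 (101, 142, 88, 46)
pics/s4.png 2944.5 (362, 266, 105, 66)
[[188. 195.]
 [101. 174.]
 [104. 147.]
 [188. 137.]] [[467. 303.]
 [459. 333.]
 [361. 292.]
 [372. 266.]]
[0.5617 0.2328 0.0599 1.4714] 84.30427258428983 [ -0.2  -1.3   0.6  16.6  -2.2 -14.6  -0.2  -1.5   1.1  -2.   -0.4   1.
  -1.8   0.8  -0.3  -0.8]
[0.5598 0.2342 0.0554 1.4407] 82.54791514866055 [ 0.3 -0.7  0.2 -0.2 -0.4  0.1 -0.1  0.9]
[0.53465686 0.0324229  0.25391801] [-0.07569094  0.99709695 -0.00828024]
```

The board's scene corners haven't changed, so it stayed in place. Back over the rack.

Emit:
{"api": "servo_tool", "payload": {"commands": [{"jaw": 0,"linear": [-0.1,-1.4,0],"yaw": 0},{"jaw": 0,"linear": [-0.2,-2.8,0],"yaw": 0},{"jaw": 0,"linear": [-0.3,-4.2,0],"yaw": 0},{"jaw": 0,"linear": [-0.4,-5.6,0],"yaw": 0},{"jaw": 0,"linear": [-0.5,-7,0],"yaw": 0},{"jaw": 0,"linear": [-0.5,-7.5,0],"yaw": 0},{"jaw": 0,"linear": [-0.5,-7.5,0],"yaw": 0},{"jaw": 0,"linear": [-0.5,-7.5,0],"yaw": 0}]}}

```text
t: 15.03
tcp_pos: [0.522, -0.146, 0.2535]
tcp_rot: [[-0.996, -0.086, -0.001], [-0.086, 0.996, -0.001], [0.001, -0.001, -1.0]]
ft_force: [0.4, 0.1, -3.8]
finger_gap: 0.0254
grip_force: 60.8
```

```bash
python3 g.py
```

```text
15.2333 [ 0.306   0.5031 -3.4879  0.5228 -0.1427  0.2538] [3.111e-01 3.056e-01 3.556e-01 2.000e-04 7.000e-04 2.000e-04] [-0.093  0.996  0.001]
```

Emit:
{"api": "servo_tool", "payload": {"commands": [{"jaw": 0,"linear": [-0.09,-0.54,0],"yaw": 0},{"jaw": 0,"linear": [-0.09,-0.54,-1],"yaw": 0},{"jaw": 0,"linear": [-0.09,-0.54,-2.2],"yaw": 0},{"jaw": 0,"linear": [-0.09,-0.54,-3.2],"yaw": 0},{"jaw": 0,"linear": [-0.09,-0.54,-3.2],"yaw": 0},{"jaw": 0,"linear": [-0.09,-0.54,-3.2],"yaw": 0}]}}

```text
t: 15.73
tcp_pos: [0.5197, -0.1557, 0.1737]
tcp_rot: [[-0.996, -0.092, -0.004], [-0.092, 0.996, 0.001], [0.003, 0.001, -1.0]]
ft_force: [-0.2, 0.5, -2.9]
finger_gap: 0.0251
grip_force: 60.7
```

```bash
python3 g.py; python3 -c "
from h import *
a=save('scene','pics/s5.png');cv2.imwrite('pics/v5.png',cv2.resize(a[110:290,160:310],None,fx=3.3,fy=3.3))"
```

```text
15.9333 [ 0.2394  0.1221 -3.4008  0.5219 -0.1573  0.1766] [5.384e-01 7.035e-01 7.180e-01 4.000e-04 4.000e-04 6.000e-04] [-0.091  0.996 -0.002]
```

View pics/v5.png

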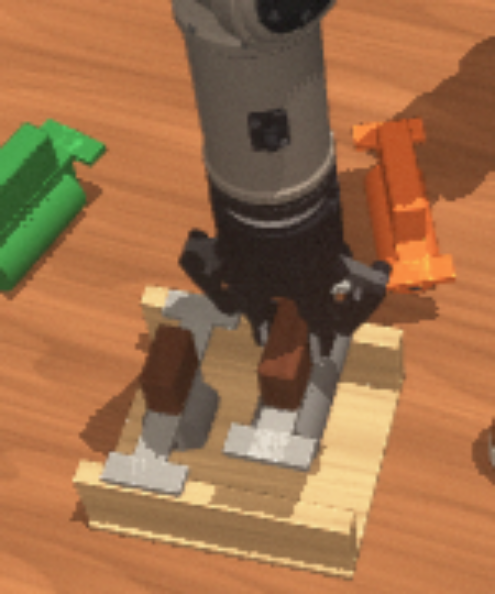

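The roller hangs over its own slot, aligned with the rails. Descend.

Emit:
{"api": "servo_tool", "payload": {"commands": [{"jaw": 0,"linear": [-0.04,0.04,-0.7],"yaw": 0},{"jaw": 0,"linear": [-0.04,0.04,-1.4],"yaw": 0},{"jaw": 0,"linear": [-0.04,0.04,-2],"yaw": 0},{"jaw": 0,"linear": [-0.04,0.04,-2.4],"yaw": 0},{"jaw": 0,"linear": [-0.04,0.04,-2.6],"yaw": 0},{"jaw": 0,"linear": [-0.04,0.04,-2.6],"yaw": 0}]}}

```text
t: 16.48
tcp_pos: [0.5191, -0.1562, 0.1093]
tcp_rot: [[-0.996, -0.09, -0.001], [-0.09, 0.996, 0.0], [0.001, 0.0, -1.0]]
ft_force: [-0.5, -0.1, -4.0]
finger_gap: 0.0253
grip_force: 60.9
```

```bash
python3 g.py
```

```text
16.6833 [ 0.4078 -0.4205 -3.6889  0.5202 -0.1567  0.1107] [1.397e-01 1.863e-01 2.651e-01 3.000e-04 1.000e-04 3.000e-04] [-0.09   0.996 -0.001]
```

Emit:
{"api": "servo_tool", "payload": {"commands": [{"jaw": 0,"linear": [0,0,-0.1],"yaw": 0},{"jaw": 0,"linear": [0,0,-0.18],"yaw": 0},{"jaw": 0,"linear": [0,0,-0.25],"yaw": 0},{"jaw": 0,"linear": [0,0,-0.25],"yaw": 0},{"jaw": 0,"linear": [0,0,-0.25],"yaw": 0}]}}

```text
t: 17.1
tcp_pos: [0.5197, -0.1564, 0.1039]
tcp_rot: [[-0.996, -0.09, 0.001], [-0.09, 0.996, -0.0], [-0.001, -0.0, -1.0]]
ft_force: [-0.5, -0.2, -0.8]
finger_gap: 0.025
grip_force: 61.1
```

```bash
python3 g.py
```

```text
17.3 [-0.7717  0.5449  0.2751  0.5197 -0.1564  0.1039] [0.471  0.4427 0.2899 0.     0.     0.    ] [-0.09   0.996 -0.   ]
```

The rails now carry the weight. Open and retreat straight up.

Emit:
{"api": "servo_tool", "payload": {"commands": [{"jaw": 0.5,"linear": [0,0,0],"yaw": 0},{"jaw": 1,"linear": [0,0,0],"yaw": 0},{"jaw": 1,"linear": [0,0,0],"yaw": 0},{"jaw": 1,"linear": [0,0,0],"yaw": 0},{"jaw": 1,"linear": [0,0,0],"yaw": 0},{"jaw": 1,"linear": [0,0,0],"yaw": 0},{"jaw": 1,"linear": [0,0,0],"yaw": 0},{"jaw": 1,"linear": [0,0,0],"yaw": 0}]}}

```text
t: 17.97
tcp_pos: [0.5194, -0.1563, 0.1035]
tcp_rot: [[-0.996, -0.09, 0.0], [-0.09, 0.996, -0.0], [-0.0, -0.0, -1.0]]
ft_force: [-0.7, -1.1, 0.8]
finger_gap: 0.0853
grip_force: 0.0
```

Emit:
{"api": "servo_tool", "payload": {"commands": [{"jaw": 1,"linear": [0,0,0.5],"yaw": 0},{"jaw": 1,"linear": [0,0,1.3],"yaw": 0},{"jaw": 1,"linear": [0,0,2.3],"yaw": 0},{"jaw": 1,"linear": [0,0,3.5],"yaw": 0},{"jaw": 1,"linear": [0,0,5],"yaw": 0},{"jaw": 1,"linear": [0,0,6],"yaw": 0},{"jaw": 1,"linear": [-1,0,7],"yaw": 0},{"jaw": 1,"linear": [-2.5,0,7],"yaw": 0}]}}

```text
t: 18.63
tcp_pos: [0.4616, -0.157, 0.2835]
tcp_rot: [[-0.996, -0.093, 0.011], [-0.093, 0.996, -0.004], [-0.011, -0.005, -1.0]]
ft_force: [0.5, -0.6, 1.2]
finger_gap: 0.0854
grip_force: 0.0
```

Emit:
{"api": "servo_tool", "payload": {"commands": [{"jaw": 1,"linear": [-1.4,0,0],"yaw": 0},{"jaw": 1,"linear": [-2,0,0],"yaw": 0},{"jaw": 1,"linear": [-2,0,0],"yaw": 0},{"jaw": 1,"linear": [-2,0,0],"yaw": 0}]}}

```text
t: 18.97
tcp_pos: [0.4068, -0.1563, 0.279]
tcp_rot: [[-0.996, -0.09, 0.002], [-0.09, 0.996, 0.001], [-0.002, 0.001, -1.0]]
ft_force: [-0.4, 0.6, -0.9]
finger_gap: 0.0856
grip_force: 0.0
```

```bash
python3 -c "
from board import *
b=save('top','pics/t6.png');a=save('scene','pics/s6.png')
cv2.imwrite('pics/v6.png',np.vstack([cv2.resize(a[150:350,170:490],None,fx=2,fy=2)[:320],cv2.resize(b[120:230,85:405],None,fx=2,fy=2)]))
f=fit({'top':corners('pics/t6.png',(98,142,189,188)),'scene':corners('pics/s6.png',(340,255,485,345))});print(f.x.round(4),f.fun.round(1))
print(arm.get_state()['t'],arm.get_state()['finger_gap'])"
```

```text
pics/t6.png 2234.0 (101, 148, 88, 40)
pics/s6.png 2937.5 (362, 266, 105, 66)
[0.5557 0.2345 0.0488 1.4396] [ 1.1  0.4  0.9  1.  -2.7 -2.5  0.3 -0.1 -0.3 -1.4  0.3 -0.7  0.7  0.8
 -0.7  0.4]
19.0667 0.085471316374476
```

View pics/v6.png

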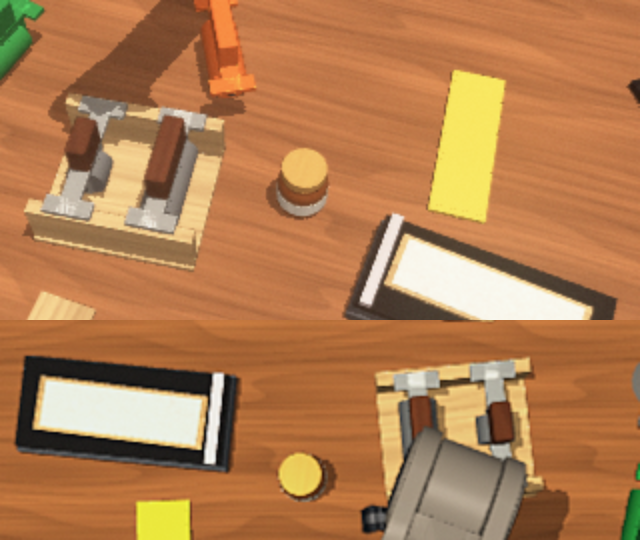

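The wide roller hangs on both rails, with its ears at (185,120) and (152,218). The board is in place beside the stop bar and the gripper is clear.

```bash
python3 -c "
from cell import arm
print(arm.job_done())"
```

```text
the job is handed in; nothing more can be done
None
```

I rolled the faced board with the wide roller in one pass from the stop-bar end, with the bed held about half sunk (about 6–7 mm judging by force), left the board in place, hung the roller back on both rails, and handed the job in at about 19 s.

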